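Exchange the wash rotor of a bench analyser for its sample rotors

ROBOT

A 6-joint arm with a two-finger parallel gripper is mounted at the origin on a cart in front of the work surface, level with it; the furniture and walls round the work are solid. World frame = base frame: x ahead of the robot, y to its left, z up, the work surface at z = 0. Lengths are in m, angles in rad, forces in N, time in s.
With the tool pointing down it reaches from about 0.25 to 0.775 m from the base axis. Payload 4 kg.
Tool frame: the origin (TCP) lies between the finger pads; the fingertips stand 25 mm ahead of it and the grasp point (between the pads) lies 6 mm ahead of it (robot.tip_reach is the z of the fingertips in the tool frame, in m); z points along the fingers, y is the line along which they close (so a half turn about z gives the same grasp; the last joint's range is limited). The gripper opens to 94 mm and grips with 3 to 60 N. Pads are 16 mm wide; open, the fingers measure 119 mm over their backs; the gripper's body (75 mm by 177 mm) begins 78 mm behind the grasp point.
Start: joints at [1.114, 0.087, 1.371, -0, 1.684, -0.103], TCP at [0.191, 0.516, 0.231] pointing down, gripper open.
Joint ranges: [-3.1, 3.1], [-0.76, 2.03], [0.27, 2.55], [-1.08, 4.22], [0.17, 2.65], [-2.57, 2.57]. Speed limits (rad/s): [2.79, 2.79, 3.14, 3.14, 3.14, 3.14].

INTERFACE

Orientations are given as [roll, pitch, yaw] about the fixed x, y, z axes, in that order (R = Rz(yaw) Ry(pitch) Rx(roll)).
In Python, from bench import robot gives the robot as it stands. The module is installed in compiled form; this text tells all that it offers.
- The arm moves only by the shell command python3 -m handwheel 'ROWS'. ROWS is JSON, a list of rows, each a list of 3 entries, a list of its own where there are three numbers: the turn, a rotation vector about the world's x, y, z in units of 90 degrees (1.0 is 90 degrees), then the shift along the world's x, y, z in units of 0.05 m (1.0 is 0.05 m), then the closure, from 0 (fully open) to 1 (shut). A call has 1 to 5 rows; each row shifts and turns the commanded pose from where the row before left it; what a row does not reach is not made up. A row lasts 1/10 s, in which the tool goes at most 50 mm and 8.59 degrees, less where a joint would pass 70% of its speed; a pose out of reach is approached as far as the arm can. A call with a number of a shift or a turn outside -1 to 1 is refused whole. A call with a gripper value outside its range is refused whole. The fingers move at their own pace and stop on an object; the grip force is fixed at half the most. Time passes only in rows, so rows that do not move let the fingers close. It gives the time, the measured TCP pose, the force, the opening and the grip force at its end, in the units of the state.
- robot.get_obs(): the state, without advancing time (a new reading comes with each control period).
- robot.snapshot(name): name is "side" or "top"; returns (picture, depth): 384x512x3 uint8, red, green, blue; 384x512 float32, m along the optical axis (not along the pixel's ray), 0 where there is no reading.
- robot.calibration(name): a dict with "mtx" (3x3 intrinsics, pixels), "D" ([k1, k2, p1, p2, k3] as OpenCV has them; the pictures are not rectified), "extrinsics" (4x4, takes a point from camera to world coordinates). Camera axes: x right, y down, z forward; pixel columns grow to the right and rows downward; lengths in m; the calibration is good to about 2 mm. A picture is of the moment at which its call begins. calibration takes no time and is no camera call.
- robot.close_job(): hands the job in; it is judged then, once.
Trained networks look in the newest picture that a camera, given by its name, has taken for a name from the list of things; names that differ only in an ending like _2 or _b are one class to them, and where a whole thing is asked for, a point or a joint stands for the part that bears it (a point fixed in the world has none). Each returns a list of dicts, best first, with "p" (0 to 1); they miss things now and then, are a little off and sometimes report something else, mostly with a low value. They report only what shows in the picture. A call takes as long as a camera call.
- robot.boxes_of(query, camera): "bbox" ([left, top, right, bottom] in pixels, round what is visible of it).
The state is a dict: "time": time; "joint_positions": joint angles; "qvel": joint speeds; "joint_torque": joint torques, N m; "tool_pos": TCP position; "ee_rot": TCP orientation; "wrist_force": force on the tool from outside, world axes, zero at the start; "wrist_torque": the same for the moment, N m; "width": finger opening in m; "finger_force": force on a finger pad.
Only numpy, scipy, OpenCV 4.12 (cv2) and the standard library are available. Lean on these libraries where they do the work, as an engineer would, in place of code of your own. Each camera call takes 0.05 s, during which the arm holds its last target. There are 200 camera calls.

TASK

Slide the analyser's clear guard fully back, lift off the wash rotor (black wing) and park it fully inside a bay of the dock once one is free. Draw each coloured rotor parked in the dock out through the front of its bay and fit it on the spindle with the plate of its colour, pressing and turning until its keys engage and it drops fully home. Finally slide the guard fully shut over them, leaving the small bottle, the petri dish and the marker where they are.

Things in the scene. Friction and masses are not known exactly. Their poses are not given: they have to be found in the camera images.
- analyser_deck (a point): White analyser, a fixed box 312 (y) x 244 mm (x) with an open-topped bay, x -52 to +52, y -148 to +148 mm from this point on the bay floor, under the middle of three stations 98 mm apart along y, 10 mm above the worktop. x points to its back. Bay walls are 95 mm high above the worktop, the guard's rails at both ends 107 mm; behind the bay is a 95 mm high housing.
- guard (a joint): Clear guard window, slides along the analyser's x axis: 0 = fully shut over the bay, 0.118 m = fully back over the housing behind it, the bay clear. Stays where it is left; about 2 N to slide. Its underside is 99 mm above the worktop: a rotor that is not home is in its way.
- guard_grip (a point): Point to grip on the guard's black grip bar, 12 mm thick (x), 140 mm long (y), which stands 34 mm up from the front edge of the window: in its middle, 128 mm above the worktop, 10 mm under its top and 24 mm above the window frame; same axes as the analyser. Pinch it across its 12 mm from above.
- dock_tray (a point): White fixed dock: point on its front tray, 6 mm above the worktop; x points into the dock, y along its three bays, 94 mm apart, 90 mm wide. Rotors park at x = +84 to +92 mm (back stop +95) under a clear plate (x over +52 mm; 45 to 49 mm above the worktop) that stops them being lifted; their necks stand in 26 mm slots along x, open to the front. At x = 0 or less a rotor is clear and can be lifted.
- rotor_red_mid (a point): Rotor with red wing grip, 82 mm high, 90 to 180 g. Point on its axis half-way up; z up, x along the wing. Heights over its underside: keyed boss 0 to 20 mm (40 mm wide), white disc, 84 mm in diameter, 20 to 33; neck, 18 mm in diameter, to 48; wing, 44 (x) x 14 mm (y), 48 to 82: grip it across the 14 mm. Bore from below: 17 mm wide, 35 deep, with four 8 mm key slots along its x and y axes.
- rotor_blue_mid (a point): Rotor with blue wing grip, otherwise like the red one; same point and axes. One of the three coloured rotors may be absent.
- rotor_yellow_mid (a point): Rotor with yellow wing grip, otherwise like the red one; same point and axes.
- rotor_wash_mid (a point): Wash rotor: black wing grip and grey disc with four spray arms, else of the red one's size, point and axes. Always present; it starts home on one of the three spindles, of any colour, and lifts straight off.
- spindle_red_seat (a point): Spindle on the red plate (72 mm in diameter): point on its axis at the flange, 14 mm above the worktop, on which a rotor's underside rests when home. Above it: pin 15 mm in diameter, 32 mm high, conical tip; at its foot four keys, 5 mm wide, 24 mm over opposite ones, 10 mm high. The pose does not tell the keys' angle, which varies; the spindle does not turn.
- spindle_blue_seat (a point): Spindle on the blue plate, like the red one. A rotor whose slots miss the keys stands on them 10 mm too high and drops home once turned into line (within about 3 degrees); the keys repeat each quarter turn, so a sweep of a quarter turn always finds them.
- spindle_yellow_seat (a point): Spindle on the yellow plate, like the red and the blue one. Which colour is at which of the analyser's three stations varies.
- vial_mid (a point): Bystander: small blue glass bottle with a white cap, 22 mm across, 47 mm high, behind the analyser; its centre.
- petri_mid (a point): Bystander: white petri dish, 61 mm across, 13 mm high, on the worktop beside the dock; its centre.
- marker_mid (a point): Bystander: felt marker, 118 mm long, lying beside the dock; its centre.

How it is judged:
On the way, in this order (a step that is already met when the one before it is completed fails the run):
1. the guard is slid fully back (value of joint guard above 0.108 m), for 0.2 s.
2. every coloured rotor present sits fully home on the spindle of its colour and the wash rotor is parked in a bay of the dock (z of rotor_red_mid in the frame of spindle_red_seat between 0.036 and 0.046 m and horizontal distance between rotor_red_mid and spindle_red_seat below 0.005 m and angle between each of rotor_red_mid, rotor_blue_mid, rotor_yellow_mid, rotor_wash_mid's own z axis and vertical below 0.06 rad and z of rotor_blue_mid in the frame of spindle_blue_seat between 0.036 and 0.046 m and horizontal distance between rotor_blue_mid and spindle_blue_seat below 0.005 m and z of rotor_yellow_mid in the frame of spindle_yellow_seat between 0.036 and 0.046 m and horizontal distance between rotor_yellow_mid and spindle_yellow_seat below 0.005 m and x of rotor_wash_mid in the frame of dock_tray between 0.075 and 0.105 m and y of rotor_wash_mid in the frame of dock_tray between -0.11 and 0.11 m and z of rotor_wash_mid in the frame of dock_tray between 0.036 and 0.046 m and linear speed of each of rotor_red, rotor_blue, rotor_yellow, rotor_wash below 0.02 m/s), for 0.3 s.
3. the guard is slid fully shut (value of joint guard below 0.006 m), for 0.2 s.
At the end, for the whole second after the job is handed in: The wash rotor stands in a bay of the dock, at least 75 mm behind the tray point; each coloured rotor present is home on the spindle of its colour (height within 5 mm, axis within 5 mm, upright within 0.06 rad); all at rest; guard shut to within 6 mm (all of step 2 and value of joint guard below 0.006 m and velocity of joint guard between -0.01 and 0.01 m/s); the robot touches nothing.
It fails at once if the bottle, the petri dish or the marker is pushed more than 30 mm from its place (distance of any of vial_mid, petri_mid, marker_mid from where it was at the start of the episode above 0.03 m).
Of rotor_red, rotor_blue, rotor_yellow only 2 to 3 are there at a start; the rules pass over those that are not, and their reading is None.
At some moment in a run one of rotor_red, rotor_blue, rotor_yellow may be knocked a few centimetres aside while the robot is not near it.
It also fails if it takes over 210 s, if anything falls off the work surface, if the arm or the gripper's body presses on something with over 40 N, if the wrist force passes 120 N, or if a joint passes its speed limit or range.

## Working session

There is one attempt and no reset: what is moved stays moved. The work goes in short steps, Python scripts to look and compute and a shell command to move; the robot and the scene stay as the last step left them, time stands still between calls to the robot, and variables do not carry over. Pictures are saved under pics/ and viewed, at most 14 in all, crops included, and the job is handed in when it is done.

```bash
mkdir -p pics; ls
cat > h.py <<'E'
import numpy as np, cv2
from bench import robot
def snap(n,f=None):
    p,d=robot.snapshot(n)
    if f: cv2.imwrite('pics/'+f,p[:,:,::-1])
    return p,d
def px2w(n,u,v,z=None,depth=None):
    c=robot.calibration(n);K=np.array(c['mtx']);D=np.array(c['D'],float);T=np.array(c['extrinsics'])
    r=cv2.undistortPoints(np.array([[[u,v]]],float),K,D)[0,0]
    r=np.array([r[0],r[1],1.0])
    if depth is not None: return T[:3,:3]@(r*depth)+T[:3,3]
    w=T[:3,:3]@r; t=(z-T[2,3])/w[2]; return T[:3,3]+t*w
def cloud(n,d):
    c=robot.calibration(n);K=np.array(c['mtx']);D=np.array(c['D'],float);T=np.array(c['extrinsics'])
    v,u=np.mgrid[0:384,0:512]
    r=cv2.undistortPoints(np.stack([u,v],-1).reshape(-1,1,2).astype(float),K,D).reshape(384,512,2)
    P=np.concatenate([r,np.ones((384,512,1))],-1)*d[...,None]
    return P@T[:3,:3].T+T[:3,3]
E
python3 - <<'E'
from h import *
for n in('top','side'):
    p,d=snap(n,n+'0.png'); c=robot.calibration(n); print(n,np.round(c['extrinsics'],3).tolist())
    P=cloud(n,d); np.save(n+'P.npy',P); np.save(n+'I.npy',p)
print(robot.get_obs())
E
```

```text
pics
top [[-0.022, -0.976, 0.218, 0.283], [-1.0, 0.021, -0.003, 0.054], [-0.001, -0.218, -0.976, 1.354], [0.0, 0.0, 0.0, 1.0]]
side [[-0.948, -0.182, 0.262, 0.26], [-0.319, 0.559, -0.766, 0.95], [-0.007, -0.809, -0.587, 0.763], [0.0, 0.0, 0.0, 1.0]]
{'time': 0.1, 'joint_positions': array([ 1.11395108e+00,  8.78948578e-02,  1.37207330e+00, -1.43545417e-05,
        1.68360163e+00, -1.03107704e-01]), 'qvel': array([-0.00082327, -0.0019694 , -0.00262989, -0.00027062, -0.00303577,
       -0.00093383]), 'joint_torque': array([ 2.38515306e-03, -3.41252053e+01, -3.03302014e+01,  7.19241472e-02,
        3.04644357e-02, -1.08989475e-04]), 'tool_pos': array([0.19034252, 0.51554783, 0.22942878]), 'ee_rot': array([-3.13962456e+00, -1.89305529e-04,  2.78785332e+00]), 'wrist_force': array([ 0.0999379, -0.7902576, -0.5233847]), 'wrist_torque': array([-0.02506711,  0.05776418,  0.02409585]), 'finger_force': 0.0, 'width': 0.09383197625102632}
```

View pics/top0.png

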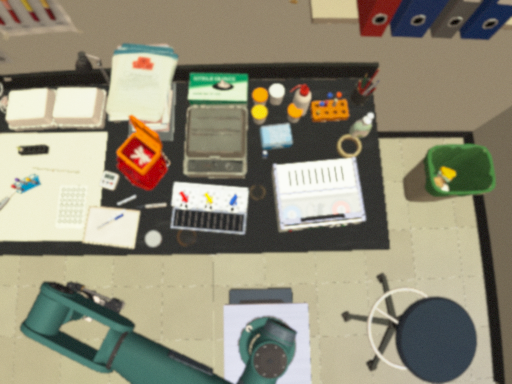

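View pics/side0.png

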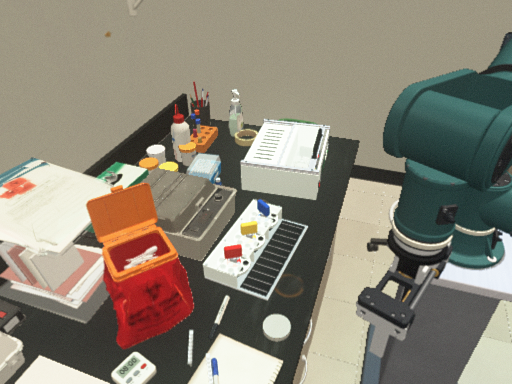

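Run:
```python
from h import *
I=np.load('topI.npy');P=np.load('topP.npy')
a=cv2.resize(I[150:240,160:375],None,fx=3.7,fy=3.7,interpolation=cv2.INTER_CUBIC);cv2.imwrite('pics/c1.png',a[:,:,::-1])
def rect(m,name):
    q=P[m][:,:2].astype(np.float32); (c,s,an)=cv2.minAreaRect(q*1000); print(name,m.sum(),np.round(c,1),np.round(s,1),round(an,2),'med z',np.median(P[m][:,2]))
x,y,z=P[...,0],P[...,1],P[...,2]
U=np.arange(512)[None,:]+0*z;V=np.arange(384)[:,None]+0*z
A=(U>265)&(U<372)&(V>150)&(V<238)
rect(A&(z>.08)&(z<.15),'analyser')
rect(A&(z>.118)&(z<.16),'bar')
hsv=cv2.cvtColor(I,cv2.COLOR_RGB2HSV)
dk=A&(hsv[...,2]<60)&(U>298)&(U<347)&(V>208)&(V<224);rect(dk,'barcol')
print(np.median(z[dk]))
Dk=(U>165)&(U<255)&(V>175)&(V<240)
sat=Dk&(hsv[...,1]>140)&(hsv[...,2]>90)
for nm,lo,hi in(('red',0,12),('red2',165,180),('yellow',18,35),('blue',100,130)):
    m=sat&(hsv[...,0]>=lo)&(hsv[...,0]<=hi)
    if m.sum()>3: rect(m,nm); print(np.median(U[m]),np.median(V[m]),px2w('top',U[m].mean(),V[m].mean(),z=0.088))
for q in('guard_grip','rotor_red_mid','rotor_blue_mid','rotor_yellow_mid','rotor_wash_mid','vial_mid','petri_mid','marker_mid'):
    print(q,[(np.round(b['bbox'],1).tolist(),round(b['p'],2)) for b in robot.boxes_of(q,'top')[:2]])
```

```text
analyser 5276 [ 552.5 -202.6] [247.  314.1] 4.47 med z 0.09945218579599435
bar 153 [ 456.3 -210. ] [ 12.6 140.3] 4.06 med z 0.13537437328755386
barcol 6 [ 451.1 -172.8] [ 1.2 59.6] 4.89 med z 0.13784457631444913
0.13784457631444913
red 30 [547.9 301.3] [37.8 16.2] 33.73 med z 0.08697531582205886
183.0 197.0 [0.5480202  0.29783331 0.088     ]
yellow 31 [422.6 132.2] [320.5  13.3] 31.63 med z 0.08728317187997359
208.0 198.0 [0.54122465 0.20498227 0.088     ]
blue 21 [533.6 113.9] [ 7.8 31.1] 55.36 med z 0.08636392558084971
233.0 200.0 [0.53276119 0.1130612  0.088     ]
guard_grip [([282.4, 188.0, 362.0, 225.5], 0.69)]
rotor_red_mid [([277.8, 185.9, 362.1, 221.3], 0.31)]
rotor_blue_mid []
rotor_yellow_mid [([205.5, 190.2, 209.1, 212.4], 0.71)]
rotor_wash_mid []
vial_mid []
petri_mid [([143.9, 231.1, 157.6, 248.0], 0.5)]
marker_mid []
```

View pics/c1.png

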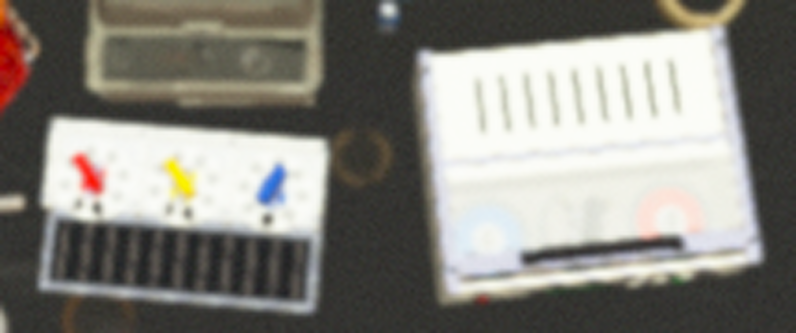

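```bash
A='x'
python3 -m handwheel '[[[0,0,-0.045],[0.33,-0.91,0],0],[[0,0,-0.045],[0.33,-0.91,0],0],[[0,0,-0.045],[0.33,-0.91,0],0],[[0,0,-0.045],[0.33,-0.91,0],0],[[0,0,-0.045],[0.33,-0.91,0],0]]'
python3 -m handwheel '[[[0,0,-0.045],[0.33,-0.91,0],0],[[0,0,-0.045],[0.33,-0.91,0],0],[[0,0,-0.045],[0.33,-0.91,0],0],[[0,0,-0.045],[0.33,-0.91,0],0],[[0,0,-0.045],[0.33,-0.91,0],0]]'
python3 -m handwheel '[[[0,0,-0.045],[0.33,-0.91,0],0],[[0,0,-0.045],[0.33,-0.91,0],0],[[0,0,-0.045],[0.33,-0.91,0],0],[[0,0,-0.045],[0.33,-0.91,0],0],[[0,0,-0.045],[0.33,-0.91,0],0]]'
python3 -m handwheel '[[[0,0,-0.045],[0.33,-0.91,0],0],[[0,0,0],[0,0,0],0]]'
```

```text
time: 1.0
tool_pos: [0.2733, 0.2868, 0.2307]
ee_rot: [3.141, 0.001, 2.432]
wrist_force: [0.8, -0.1, 0.3]
width: 0.0935
finger_force: 0.0
time: 1.5
tool_pos: [0.3558, 0.0591, 0.231]
ee_rot: [3.14, 0.001, 2.078]
wrist_force: [1.2, 0.3, 0.3]
width: 0.0941
finger_force: 0.0
time: 2.0
tool_pos: [0.4383, -0.1687, 0.2308]
ee_rot: [3.141, 0.0, 1.724]
wrist_force: [0.8, 0.6, 0.5]
width: 0.0939
finger_force: 0.0
time: 2.2
tool_pos: [0.4552, -0.2168, 0.2289]
ee_rot: [-3.14, 0.0, 1.65]
wrist_force: [-0.4, 0.8, -0.6]
width: 0.0942
finger_force: 0.0
```

```bash
python3 -m handwheel '[[[0,0,0],[0,0.12,-0.4],0.5],[[0,0,0],[0,0,-0.6],0.5],[[0,0,0],[0,0,-0.5],0.5],[[0,0,0],[0,0,-0.3],0.5],[[0,0,0],[0,0,-0.12],0.5]]'
python3 -m handwheel '[[[0,0,0],[0,0,0],1],[[0,0,0],[0,0,0],1],[[0,0,0],[0,0,0],1],[[0,0,0],[0,0,0],1],[[0,0,0],[0,0,0],1]]'
python3 -m handwheel '[[[0,0,0],[0.1,0.0075,0],1],[[0,0,0],[0.25,0.019,0],1],[[0,0,0],[0.3,0.0225,0],1],[[0,0,0],[0.3,0.0225,0],1],[[0,0,0],[0.3,0.0225,0],1]]'
python3 -m handwheel '[[[0,0,0],[0.3,0.0225,0],1],[[0,0,0],[0.3,0.0225,0],1],[[0,0,0],[0.2,0.015,0],1],[[0,0,0],[0.2,0.015,0],1],[[0,0,0],[0.1,0.0075,0],1]]'
python3 -m handwheel '[[[0,0,0],[0.03,0.002,0],1],[[0,0,0],[0,0,0],1]]'
```

```text
time: 2.7
tool_pos: [0.4534, -0.2045, 0.1326]
ee_rot: [-3.139, -0.002, 1.658]
wrist_force: [-0.9, -0.0, 0.2]
width: 0.0573
finger_force: 0.0
time: 3.2
tool_pos: [0.4549, -0.2062, 0.1352]
ee_rot: [3.14, 0.001, 1.657]
wrist_force: [-0.1, -0.4, -0.3]
width: 0.0175
finger_force: 0.0
time: 3.7
tool_pos: [0.5184, -0.2013, 0.135]
ee_rot: [3.141, 0.0, 1.656]
wrist_force: [-1.9, 0.5, 3.2]
width: 0.0119
finger_force: 30.0
time: 4.2
tool_pos: [0.5619, -0.198, 0.1347]
ee_rot: [-3.113, -0.002, 1.655]
wrist_force: [-39.6, -0.8, 21.3]
width: 0.0123
finger_force: 30.1
time: 4.4
tool_pos: [0.5619, -0.198, 0.1347]
ee_rot: [-3.112, -0.003, 1.654]
wrist_force: [-34.7, 0.6, 19.1]
width: 0.0126
finger_force: 30.1
```

```bash
python3 -m handwheel '[[[0,0,0],[-0.15,-0.011,0],0.6],[[0,0,0],[-0.1,-0.01,0],0.6],[[0,0,0],[0,0,0],0.6],[[0,0,0],[0,0,0.6],0.5],[[0,0,0],[0,0,0.8],0.5]]'
python3 -m handwheel '[[[0,0,0],[0,0.6,0.6],0.5],[[0,0,0],[-0.6,0.8,0],0.5],[[0,0,0],[-0.6,0.8,0],0.5],[[0,0,0],[-0.6,0.8,0],0],[[0,0,0],[-0.6,0.8,0],0]]'
python3 - <<'E'
from h import *
I,d=snap('top');P=cloud('top',d);np.save('topP1.npy',P);np.save('topI1.npy',I)
x,y,z=P[...,0],P[...,1],P[...,2]
U=np.arange(512)[None,:]+0*z
m=(x>.43)&(x<.72)&(y>-.31)&(y<-.11)&(z>.118)&(z<.145)
c,s,a=cv2.minAreaRect((P[m][:,:2]*1000).astype(np.float32));print(m.sum(),c,s,a)
a=cv2.resize(I[150:240,160:375],None,fx=3.7,fy=3.7,interpolation=cv2.INTER_CUBIC);cv2.imwrite('pics/c2.png',a[:,:,::-1])
Is,ds=snap('side','s2.png');np.save('sideP1.npy',cloud('side',ds));np.save('sideI1.npy',Is)
E
```

```text
time: 4.9
tool_pos: [0.5604, -0.1973, 0.2016]
ee_rot: [-3.136, -0.004, 1.657]
wrist_force: [0.7, -0.9, -1.3]
width: 0.0462
finger_force: 0.0
time: 5.4
tool_pos: [0.4406, -0.0065, 0.2343]
ee_rot: [3.14, -0.001, 1.657]
wrist_force: [1.2, 1.4, 0.6]
width: 0.0597
finger_force: 0.0
145 (561.5537109375, -205.31597900390625) (12.87181282043457, 128.8644561767578) 4.56817102432251
```

View pics/c2.png

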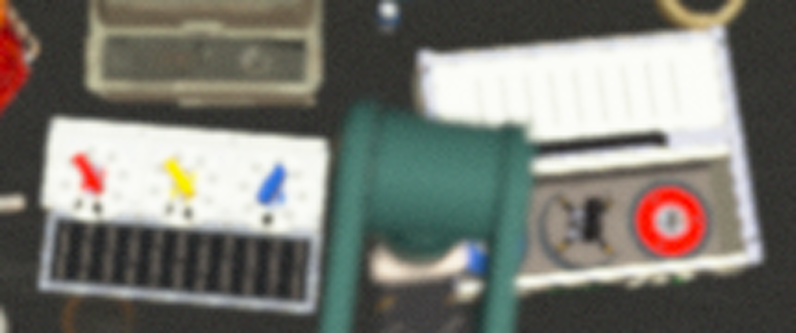

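Run:
```python
from h import *
I=np.load('topI1.npy');P=np.load('topP1.npy')
hsv=cv2.cvtColor(I,cv2.COLOR_RGB2HSV);V,U=np.mgrid[0:384,0:512]
m=(U>325)&(U<358)&(V>195)&(V<225)&(hsv[...,1]>130)&((hsv[...,0]<12)|(hsv[...,0]>168))
pts=np.array([[u,v] for u,v in zip(U[m],V[m])]); 
(c,r)=cv2.minEnclosingCircle(pts.astype(np.float32));print(m.sum(),c,pts.mean(0),r)
w=px2w('top',*c,z=.014);print('red spindle',w,px2w('top',*pts.mean(0),z=.014))
q=P[m&(P[...,2]<.05)];print(q[:,:2].min(0),q[:,:2].max(0),q.mean(0),np.median(q[:,2]))
# bay wall profile: in analyser frame (yaw 4.4deg), heights vs x near red station
a=np.radians(4.4);ex=np.array([np.cos(a),np.sin(a)]);ey=np.array([-np.sin(a),np.cos(a)])
D=P[...,:2]-w[:2];lx=D@ex;ly=D@ey
for dx in np.arange(-.085,.19,.006):
    k=(abs(ly-0)<.03)&(abs(lx-dx)<.003)&(P[...,2]>-.05)&(P[...,2]<.2)
    if k.any(): print(round(dx,3),np.round(np.percentile(P[...,2][k],[10,50,90]),3),end=' ')
```

```text
216 (340.9444580078125, 209.05555725097656) [340.69907407 209.27314815] 9.452045440673828
red spindle [ 0.50020824 -0.30610679  0.014     ] [ 0.49936841 -0.30506652  0.014     ]
[ 0.46497076 -0.34354885] [ 0.53819722 -0.26976517] [ 0.49990477 -0.30588683  0.01105467] 0.011276784616477853
-0.085 [-0.005 -0.002  0.002] -0.079 [-0.005 -0.001  0.004] -0.073 [-0.006 -0.002  0.001] -0.067 [-0.005  0.     0.058] -0.061 [0.    0.076 0.093] -0.055 [0.092 0.094 0.097] -0.043 [0.005 0.01  0.014] -0.037 [0.005 0.009 0.012] -0.031 [0.007 0.009 0.014] -0.025 [0.008 0.01  0.015] -0.019 [0.009 0.011 0.013] -0.013 [0.009 0.013 0.017] -0.007 [0.008 0.013 0.042] -0.001 [0.009 0.014 0.046] 0.005 [0.009 0.012 0.036] 0.011 [0.008 0.013 0.017] 0.017 [0.008 0.012 0.015] 0.023 [0.009 0.011 0.014] 0.029 [0.007 0.01  0.014] 0.035 [0.005 0.008 0.01 ] 0.041 [0.007 0.01  0.014] 0.047 [0.007 0.012 0.053] 0.053 [0.021 0.072 0.095] 0.059 [0.092 0.099 0.106] 0.065 [0.101 0.103 0.107] 0.071 [0.1   0.102 0.107] 0.077 [0.102 0.103 0.106] 0.083 [0.1   0.103 0.106] 0.089 [0.098 0.102 0.105] 0.095 [0.1   0.103 0.106] 0.101 [0.098 0.102 0.104] 0.107 [0.098 0.102 0.104] 0.113 [0.099 0.102 0.106] 0.119 [0.099 0.102 0.104] 0.125 [0.099 0.102 0.104] 0.131 [0.1   0.102 0.105] 0.137 [0.099 0.102 0.106] 0.143 [0.099 0.102 0.104] 0.149 [0.1   0.103 0.105] 0.155 [0.098 0.101 0.106] 0.161 [0.099 0.102 0.106] 0.167 [0.099 0.102 0.106] 0.173 [0.101 0.104 0.106] 0.179 [0.092 0.097 0.102] 0.185 [0.091 0.092 0.092]
```

View pics/s2.png

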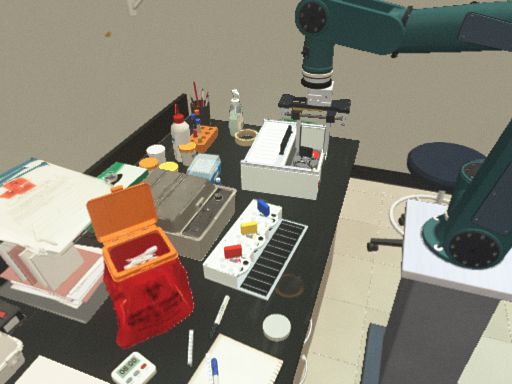

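```bash
cat >> h.py <<'E'
def wing(P,c,lo,hi,r=.032):
    m=(np.hypot(P[...,0]-c[0],P[...,1]-c[1])<r)&(P[...,2]>lo)&(P[...,2]<hi)
    q=P[m]
    if len(q)<5: return len(q)
    (cx,cy),(w,h),a=cv2.minAreaRect((q[:,:2]*1000).astype(np.float32))
    if w<h: a+=90
    mu=q[:,:2].mean(0);ev=np.linalg.eigh(np.cov((q[:,:2]-mu).T))[1][:,1]
    return len(q),np.round([cx,cy],1).tolist(),np.round([w,h],1).tolist(),'rect',round((a+90)%180-90,1),'pca',round(np.degrees(np.arctan(ev[1]/ev[0])),1),'mean',np.round(mu*1000,1).tolist()
E
python3 - <<'E'
from h import *
T0=np.load('topP.npy');S=np.load('sideP1.npy');S0=np.load('sideP.npy');T1=np.load('topP1.npy')
for n,c in(('red',(.548,.298)),('yel',(.541,.205)),('blu',(.533,.113))):
    for k,P in(('t',T0),('t1',T1),('s',S),('s0',S0)): print(n,k,wing(P,c,.068,.1))
for k,P in(('t',T1),('s',S)): print('wash',k,wing(P,(.4925,-.2078),.075,.115))
E
```

```text
red t (46, [552.2, 299.6], [43.4, 13.4], 'rect', 31.2, 'pca', np.float64(31.7), 'mean', [551.6, 299.0])
red t1 (48, [552.0, 299.6], [43.5, 13.9], 'rect', 29.9, 'pca', np.float64(31.2), 'mean', [551.5, 298.8])
red s (172, [551.5, 302.2], [42.5, 15.7], 'rect', 30.2, 'pca', np.float64(31.4), 'mean', [550.3, 304.7])
red s0 (164, [551.7, 302.2], [42.5, 16.5], 'rect', 32.5, 'pca', np.float64(31.3), 'mean', [550.1, 304.4])
yel t (45, [544.7, 205.2], [42.3, 13.5], 'rect', 33.4, 'pca', np.float64(31.7), 'mean', [543.1, 203.8])
yel t1 (44, [544.5, 205.2], [42.3, 13.4], 'rect', 33.0, 'pca', np.float64(31.7), 'mean', [544.0, 204.6])
yel s (150, [543.3, 208.2], [44.8, 16.2], 'rect', 28.8, 'pca', np.float64(32.8), 'mean', [542.7, 210.4])
yel s0 (153, [543.8, 207.5], [44.6, 17.3], 'rect', 33.9, 'pca', np.float64(33.2), 'mean', [542.9, 210.5])
blu t (49, [536.2, 115.8], [14.0, 42.6], 'rect', -34.3, 'pca', np.float64(-33.8), 'mean', [535.1, 115.8])
blu t1 (49, [536.2, 115.9], [13.0, 42.3], 'rect', -34.4, 'pca', np.float64(-34.4), 'mean', [535.3, 115.7])
blu s (113, [535.2, 116.1], [15.6, 45.2], 'rect', -36.3, 'pca', np.float64(-29.6), 'mean', [534.1, 118.9])
blu s0 (111, [534.8, 115.6], [15.2, 43.5], 'rect', -33.8, 'pca', np.float64(-28.9), 'mean', [533.7, 119.0])
wash t (49, [490.9, -207.1], [14.6, 40.7], 'rect', -5.2, 'pca', np.float64(-7.0), 'mean', [492.0, -206.0])
wash s (94, [489.5, -205.0], [41.6, 18.1], 'rect', 4.2, 'pca', np.float64(-0.3), 'mean', [489.8, -204.1])
```

```bash
python3 -c "
from bench import robot;o=robot.get_obs();print(o['tool_pos'],o['ee_rot'])"
python3 -m handwheel '[[[0,0,0.09],[0,0,0],0.5],[[0,0,0.09],[0,0,0],0.5],[[0,0,0.09],[0,0,0],0.5],[[0,0,0.09],[0,0,0],0.5],[[0,0,0.09],[0,0,0],0.5]]'
python3 -m handwheel '[[[0,0,0.09],[0.5,0.3,0],0.5],[[0,0,0.03],[0.5,0.5,0],0.5],[[0,0,0],[0.4,0.5,0],0.5],[[0,0,0],[0.4,0.5,-0.5],0.5],[[0,0,0],[0,0,0],0.5]]'
```

```text
[ 0.43907815 -0.00418017  0.23492386] [ 3.14025041e+00 -1.87550180e-03  1.66309433e+00]
time: 6.0
tool_pos: [0.4424, -0.0086, 0.2343]
ee_rot: [3.141, 0.001, 2.37]
wrist_force: [-0.2, 0.1, -0.2]
width: 0.0471
finger_force: 0.0
time: 6.5
tool_pos: [0.5321, 0.0839, 0.2048]
ee_rot: [-3.139, -0.006, 2.555]
wrist_force: [-0.2, -0.8, -0.3]
width: 0.047
finger_force: 0.0
```

```bash
python3 -m handwheel '[[[0,0,0],[0.08,0.64,0],0.5],[[0,0,0],[0,0,-0.8],0.5],[[0,0,0],[0,0,-0.8],0.5],[[0,0,0],[0,0,-0.6],0.5],[[0,0,0],[0,0,-0.3],0.5]]'
python3 -m handwheel '[[[0,0,0],[0,0,0],0.5],[[0,0,0],[0,0,0],0.5]]'
```

```text
time: 7.0
tool_pos: [0.5337, 0.1129, 0.0813]
ee_rot: [-3.138, -0.004, 2.552]
wrist_force: [0.5, 0.5, -0.2]
width: 0.0471
finger_force: 0.0
time: 7.2
tool_pos: [0.5362, 0.1135, 0.0859]
ee_rot: [3.14, 0.002, 2.552]
wrist_force: [0.1, -0.6, 0.8]
width: 0.0473
finger_force: 0.0
```

Down 5 mm, close, then draw out.

```bash
python3 -m handwheel '[[[0,0,0],[0,0.04,-0.1],0.5],[[0,0,0],[0,0,0],1],[[0,0,0],[0,0,0],1],[[0,0,0],[0,0,0],1],[[0,0,0],[0,0,0],1]]'
python3 -m handwheel '[[[0,0,0],[0,0,0],1],[[0,0,0],[0,0,0.03],1],[[0,0,0],[-0.1,0.009,0],1],[[0,0,0],[-0.2,0.018,0],1],[[0,0,0],[-0.3,0.026,0],1]]'
python3 -m handwheel '[[[0,0,0],[-0.3,0.026,0],1],[[0,0,0],[-0.3,0.026,0],1],[[0,0,0],[-0.3,0.026,0],1],[[0,0,0],[-0.3,0.026,0],1],[[0,0,0],[-0.1,0.009,0],1]]'
```

```text
time: 7.7
tool_pos: [0.5353, 0.1159, 0.0799]
ee_rot: [3.141, 0.001, 2.552]
wrist_force: [-0.4, 0.3, -0.0]
width: 0.018
finger_force: 0.0
time: 8.2
tool_pos: [0.5043, 0.1185, 0.0807]
ee_rot: [-3.141, -0.0, 2.552]
wrist_force: [-0.3, 0.5, -0.3]
width: 0.0141
finger_force: 30.0
time: 8.7
tool_pos: [0.4379, 0.1243, 0.0806]
ee_rot: [-3.141, -0.001, 2.553]
wrist_force: [0.4, -0.2, -1.1]
width: 0.0138
finger_force: 30.0
```

```bash
python3 -m handwheel '[[[0,0,0],[-0.1,0.009,0.2],1],[[0,0,0],[0,0,0.8],1],[[0,0,0],[0,0,0.9],1],[[0,0,0],[0,0,0.8],1],[[0,0,0],[0,0,0],1]]'
cat >> h.py <<'E'
def plate(I,col,c):
    hsv=cv2.cvtColor(I,cv2.COLOR_RGB2HSV);h=hsv[...,0].astype(int)
    P={'red':(h<12)|(h>168),'blue':(h>95)&(h<125),'yellow':(h>18)&(h<36)}[col]
    cal=robot.calibration('top');K=np.array(cal['mtx']);D=np.array(cal['D'],float);T=np.linalg.inv(np.array(cal['extrinsics']))
    uv=cv2.projectPoints(np.array([[c[0],c[1],.012]]),cv2.Rodrigues(T[:3,:3])[0],T[:3,3],K,D)[0][0,0]
    V,U=np.mgrid[0:384,0:512]
    m=(np.hypot(U-uv[0],V-uv[1])<14)&P&(hsv[...,1]>110)
    pts=np.stack([U[m],V[m]],-1).astype(np.float32)
    if len(pts)<20: return len(pts)
    hull=cv2.convexHull(pts);e=cv2.fitEllipse(hull)
    return m.sum(),px2w('top',*e[0],z=.012)[:2].round(4),px2w('top',*pts.mean(0),z=.012)[:2].round(4),np.round(e[1],1)
E
python3 - <<'E'
from h import *
I,d=snap('top');P=cloud('top',d);np.save('topP2.npy',P);np.save('topI2.npy',I)
print('blue',plate(I,'blue',(.485,-.11)));print('red',plate(I,'red',(.5,-.3055)))
print(wing(P,(.49,-.206),.075,.115));print(robot.get_obs()['tool_pos'])
for n,c in(('red',(.552,.30)),('yel',(.544,.206))):print(n,wing(P,c,.068,.1))
E
```

```text
time: 9.2
tool_pos: [0.4386, 0.1251, 0.2241]
ee_rot: [3.131, 0.011, 2.552]
wrist_force: [-0.2, 0.3, -1.1]
width: 0.0138
finger_force: 30.0
blue (np.int64(223), array([ 0.4844, -0.1114]), array([ 0.4845, -0.1116]), array([18.4, 19.1]))
red (np.int64(241), array([ 0.4993, -0.3055]), array([ 0.4997, -0.3057]), array([18.8, 19.5]))
(50, [491.2, -207.5], [14.6, 40.9], 'rect', -6.3, 'pca', np.float64(-7.3), 'mean', [491.8, -205.9])
[0.43722658 0.12487825 0.2204822 ]
red (47, [552.2, 299.4], [43.5, 13.7], 'rect', 31.3, 'pca', np.float64(32.5), 'mean', [551.4, 298.7])
yel 0
```

```bash
python3 -m handwheel '[[[0,0,0],[0.19,-0.944,0],1],[[0,0,0],[0.19,-0.944,0],1],[[0,0,0],[0.19,-0.944,0],1],[[0,0,0],[0.19,-0.944,0],1],[[0,0,0],[0.19,-0.944,0],1]]'
python3 -m handwheel '[[[0,0,0],[0,0,0],1],[[0,0,0],[0,0,0],1]]'
python3 - <<'E'
from h import *
I,d=snap('side');P=cloud('side',d)
hsv=cv2.cvtColor(I,cv2.COLOR_RGB2HSV)
m=(hsv[...,0]>100)&(hsv[...,0]<125)&(hsv[...,1]>130)&(np.hypot(P[...,0]-.485,P[...,1]+.11)<.06)&(P[...,2]>.17)
q=P[m];print(len(q),q.mean(0),q.min(0),q.max(0))
m=(np.hypot(P[...,0]-.485,P[...,1]+.11)<.07)&(abs(P[...,2]-.174)<.012)
(c,r)=cv2.minEnclosingCircle((P[m][:,:2]*1000).astype(np.float32));print(m.sum(),c,r)
cv2.imwrite('pics/s3.png',cv2.resize(I[60:240,160:360],None,fx=3,fy=3)[:,:,::-1])
print('yellow',wing(P,(.544,.2065),.068,.1))
E
```

```text
time: 9.75
tool_pos: [0.4819, -0.1131, 0.2142]
ee_rot: [-3.141, -0.003, 2.552]
wrist_force: [0.9, 1.0, -1.7]
width: 0.0144
finger_force: 30.0
time: 9.95
tool_pos: [0.4818, -0.112, 0.214]
ee_rot: [-3.141, -0.004, 2.55]
wrist_force: [0.1, 1.0, -1.2]
width: 0.0139
finger_force: 30.0
52 [ 0.4710729  -0.10104812  0.21049702] [ 0.46379244 -0.1163786   0.17210537] [ 0.491065   -0.09506505  0.22356523]
321 (483.5690612792969, -111.01046752929688) 42.7645149230957
yellow (147, [543.1, 208.3], [44.2, 15.2], 'rect', 35.3, 'pca', np.float64(33.2), 'mean', [543.1, 210.5])
```

View pics/s3.png

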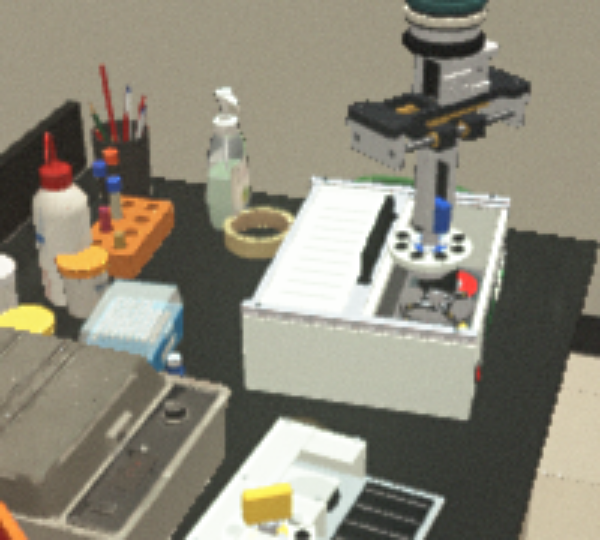

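```bash
python3 -m handwheel '[[[0,0,0],[0.05,0.01,-0.4],1],[[0,0,0],[0,0,-0.6],1],[[0,0,0],[0,0,-0.5],1],[[0,0,0],[0,0,-0.2],1],[[0,0,0],[0,0,0],1]]'
python3 -m handwheel '[[[0,0,0],[0,0,-0.1],1],[[0,0,0],[0,0,-0.1],1],[[0,0,0],[0,0,-0.1],1]]'
python3 -m handwheel '[[[0,0,0],[0,0,-0.1],1],[[0,0,0],[0,0,-0.1],1]]'
```

```text
time: 10.5
tool_pos: [0.4838, -0.1092, 0.1292]
ee_rot: [-3.141, -0.004, 2.554]
wrist_force: [0.4, -0.5, -0.8]
width: 0.0142
finger_force: 30.0
time: 10.8
tool_pos: [0.4858, -0.1111, 0.1169]
ee_rot: [3.141, 0.002, 2.552]
wrist_force: [0.0, 0.1, -1.5]
width: 0.0138
finger_force: 30.0
time: 11.0
tool_pos: [0.4849, -0.111, 0.1058]
ee_rot: [-3.141, -0.0, 2.552]
wrist_force: [-0.7, 0.5, 0.1]
width: 0.0135
finger_force: 30.0
```

```bash
python3 -m handwheel '[[[0,0,0],[0,0,-0.1],1],[[0,0,0],[0,0,-0.06],1],[[0,0,0],[0,0,-0.06],1]]'
python3 -m handwheel '[[[0,0,-0.05],[0,0,0],1],[[0,0,-0.05],[0,0,0],1],[[0,0,-0.05],[0,0,0],1],[[0,0,-0.05],[0,0,0],1],[[0,0,-0.05],[0,0,0],1]]'
```

```text
time: 11.3
tool_pos: [0.4852, -0.1111, 0.0971]
ee_rot: [-3.142, 0.0, 2.552]
wrist_force: [-6.2, 1.0, 19.0]
width: 0.0137
finger_force: 30.0
time: 11.8
tool_pos: [0.4851, -0.1116, 0.0972]
ee_rot: [-3.141, 0.002, 2.156]
wrist_force: [-5.3, -0.8, 9.0]
width: 0.0139
finger_force: 30.0
```

```bash
python3 -m handwheel '[[[0,0,-0.05],[0,0,0],1],[[0,0,-0.05],[0,0,0],1],[[0,0,-0.05],[0,0,0],1],[[0,0,-0.05],[0,0,0],1],[[0,0,-0.05],[0,0,0],1]]'
python3 -m handwheel '[[[0,0,-0.05],[0,0,0],1],[[0,0,-0.05],[0,0,0],1],[[0,0,-0.05],[0,0,0],1],[[0,0,-0.05],[0,0,0],1],[[0,0,-0.05],[0,0,0],1]]'
```

```text
time: 12.3
tool_pos: [0.485, -0.1116, 0.0967]
ee_rot: [3.142, 0.002, 1.764]
wrist_force: [-3.8, -0.2, 6.5]
width: 0.0137
finger_force: 30.0
time: 12.8
tool_pos: [0.4853, -0.1099, 0.0953]
ee_rot: [3.141, -0.002, 1.373]
wrist_force: [-0.6, 3.4, 1.1]
width: 0.0147
finger_force: 31.7
```

```bash
python3 -m handwheel '[[[0,0,0],[0,0,-0.1],1],[[0,0,0],[0,0,0],1]]'
python3 -c "
from bench import robot;o=robot.get_obs();print(o['wrist_torque'])"
```

```text
time: 13.0
tool_pos: [0.486, -0.1103, 0.0944]
ee_rot: [3.139, -0.001, 1.376]
wrist_force: [-6.4, 2.6, 16.3]
width: 0.0145
finger_force: 31.0
[0.82954484 1.59263954 0.57937536]
```

```bash
python3 -m handwheel '[[[0,0,0.04],[0,0,0],1],[[0,0,0],[0,0,0],1]]'
python3 -c "
from bench import robot;o=robot.get_obs();print(o['wrist_torque'])"
python3 -m handwheel '[[[0,0,0.04],[0,0,0],1],[[0,0,0],[0,0,0],1]]'
python3 -c "
from bench import robot;o=robot.get_obs();print(o['wrist_torque'])"
```

```text
time: 13.2
tool_pos: [0.4858, -0.1102, 0.0941]
ee_rot: [3.139, -0.001, 1.44]
wrist_force: [-5.6, 3.6, 15.6]
width: 0.0144
finger_force: 30.3
[0.94708598 1.53660672 0.41079396]
time: 13.4
tool_pos: [0.4855, -0.11, 0.0929]
ee_rot: [3.14, -0.002, 1.502]
wrist_force: [-4.6, 4.0, 11.8]
width: 0.0145
finger_force: 29.6
[0.95169336 1.10348005 0.21804973]
```

```bash
for i in 1; do python3 -m handwheel '[[[0,0,0.03],[0,0,0],1],[[0,0,0.02],[0,0,-0.04],1]]'; python3 -c "
from bench import robot;o=robot.get_obs();print(o['wrist_torque'])"; done
python3 -m handwheel '[[[0,0,0.03],[0,0,-0.04],1],[[0,0,0],[0,0,-0.04],1]]'; python3 -c "
from bench import robot;o=robot.get_obs();print(o['wrist_torque'])"
```

```text
time: 13.6
tool_pos: [0.4851, -0.1096, 0.0895]
ee_rot: [3.141, -0.003, 1.58]
wrist_force: [-2.5, 4.1, 2.9]
width: 0.0141
finger_force: 29.7
[0.83573064 0.55314146 0.02552591]
time: 13.8
tool_pos: [0.4853, -0.1096, 0.0873]
ee_rot: [3.141, -0.003, 1.627]
wrist_force: [-8.9, 5.7, 22.9]
width: 0.0137
finger_force: 30.0
[ 1.17720647  2.00941651 -0.04230316]
```

```bash
python3 -m handwheel '[[[0,0,0],[0,0,0.1],1],[[0,0,0],[0,0,0],0.7],[[0,0,0],[0,0,0],0.7],[[0,0,0],[0,0,0.4],0.65],[[0,0,0],[0,0,0.9],0.6]]'
python3 -m handwheel '[[[0,0,0],[0,0,0.9],0.6],[[0,0,0],[0,0,0],0.6]]'
python3 - <<'E'
from h import *
P=cloud('side',snap('side')[1])
print('blue',wing(P,(.485,-.11),.07,.13),np.percentile(P[...,2][(np.hypot(P[...,0]-.485,P[...,1]+.11)<.02)&(P[...,2]<.13)],[50,90,97]))
print('wash',wing(P,(.49,-.206),.07,.13),np.percentile(P[...,2][(np.hypot(P[...,0]-.49,P[...,1]+.206)<.02)&(P[...,2]<.13)],[50,90,97]))
for r,c in(((.036,.040),(.485,-.11)),((.036,.040),(.49,-.206))):
    h=np.hypot(P[...,0]-c[0],P[...,1]-c[1]); m=(h>.025)&(h<.036)&(P[...,2]<.08)&(P[...,2]>.02); print(np.percentile(P[...,2][m],[10,50,90]))
print(robot.get_obs()['ee_rot'],robot.get_obs()['tool_pos'])
E
```

```text
time: 14.3
tool_pos: [0.4823, -0.1105, 0.1499]
ee_rot: [-3.132, -0.003, 1.625]
wrist_force: [0.8, 0.7, 0.6]
width: 0.0361
finger_force: 0.0
time: 14.5
tool_pos: [0.4887, -0.1126, 0.2066]
ee_rot: [3.128, 0.006, 1.625]
wrist_force: [0.5, -0.1, -0.5]
width: 0.0378
finger_force: 0.0
blue (40, [483.4, -110.0], [13.3, 43.7], 'rect', -87.5, 'pca', np.float64(-86.7), 'mean', [482.5, -107.3]) [0.0956862  0.09748228 0.09833078]
wash (112, [491.4, -204.9], [16.4, 43.8], 'rect', -1.5, 'pca', np.float64(-2.0), 'mean', [489.7, -203.8]) [0.07503179 0.09500088 0.09680512]Traceback (most recent call last):
  File "<stdin>", line 6, in <module>
    return _quantile_unchecked(
        a, q, axis, out, overwrite_input, method, keepdims, weights)
    return _ureduce(a,
                    func=_quantile_ureduce_func,
    ...<5 lines>...
                    overwrite_input=overwrite_input,
                    method=method)
    r = func(a, **kwargs)
    result = _quantile(arr,
                       quantiles=q,
    ...<2 lines>...
                       out=out,
                       weights=wgt)
    slices_having_nans = np.isnan(arr[-1, ...])
                                  ~~~^^^^^^^^^
IndexError: index -1 is out of bounds for axis 0 with size 0
```

```bash
python3 -m handwheel '[[[0,0,0.092],[0,-0.4,0],0.6],[[0,0,0.092],[0,-0.4,0],0.6],[[0,0,0.092],[0.1,-0.4,0],0.6],[[0,0,0.092],[0,-0.4,0],0.6],[[0,0,0.092],[0,-0.32,0],0.6]]'
python3 -m handwheel '[[[0,0,0.092],[0,0,0],0.6],[[0,0,0.092],[0,0,0],0.6],[[0,0,0.092],[0,0,0],0.6],[[0,0,0.092],[0,0,0],0.6],[[0,0,0.092],[0,0,0],0.6]]'
python3 -m handwheel '[[[0,0,0],[0,0,0],0.6]]'
python3 - <<'E'
from h import *
print(wing(cloud('side',snap('side')[1]),(.49,-.206),.075,.115))
E
```

```text
time: 15.05
tool_pos: [0.4894, -0.208, 0.1966]
ee_rot: [-3.14, -0.003, 2.353]
wrist_force: [-0.4, 0.2, -0.2]
width: 0.0375
finger_force: 0.0
time: 15.55
tool_pos: [0.4894, -0.207, 0.1967]
ee_rot: [3.141, -0.003, 3.076]
wrist_force: [-0.1, 0.1, -0.5]
width: 0.0374
finger_force: 0.0
time: 15.65
tool_pos: [0.4894, -0.2069, 0.1969]
ee_rot: [3.141, -0.003, 3.07]
wrist_force: [-0.7, 0.1, -0.0]
width: 0.0375
finger_force: 0.0
(93, [489.6, -206.5], [42.0, 16.8], 'rect', 1.8, 'pca', np.float64(-1.7), 'mean', [489.5, -204.0])
```

```bash
python3 -m handwheel '[[[0,0,0],[0.04,0,-0.6],0.6],[[0,0,0],[0,0,-0.8],0.6],[[0,0,0],[0,0,-0.5],0.6],[[0,0,0],[0,0,-0.28],0.6],[[0,0,0],[0,0,0],0.6]]'
python3 -m handwheel '[[[0,0,0],[0,0,0],1],[[0,0,0],[0,0,0],1],[[0,0,0],[0,0,0],1],[[0,0,0],[0,0,0],1],[[0,0,0],[0,0,0],1]]'
python3 -c "
from bench import robot;o=robot.get_obs();print(o['wrist_torque'])"
```

```text
time: 16.2
tool_pos: [0.4904, -0.2061, 0.0871]
ee_rot: [3.139, -0.005, 3.069]
wrist_force: [-0.2, -0.5, 0.8]
width: 0.0374
finger_force: 0.0
time: 16.7
tool_pos: [0.4929, -0.2079, 0.0916]
ee_rot: [-3.139, 0.003, 3.07]
wrist_force: [0.1, -0.4, 3.9]
width: 0.0136
finger_force: 30.0
[-0.32223678 -0.02883654  0.00354671]
```

```bash
python3 -m handwheel '[[[0,0,0],[0,0,0.1],1],[[0,0,0],[0,0,0.4],1],[[0,0,0],[0,0,0.8],1],[[0,0,0],[0,0,0.9],1],[[0,0,0],[0,0,0.5],1]]'
python3 - <<'E'
from h import *
T=np.load('topP.npy');S=np.load('sideP1.npy');I=np.load('topI.npy')
for P in(T,S):
  for lo,hi in((.03,.06),(.003,.06)):
    m=(abs(P[...,0]-.53)<.12)&(abs(P[...,1]-.21)<.18)&(P[...,2]>lo)&(P[...,2]<hi)&(P[...,0]<.63)
    mm=cv2.morphologyEx(m.astype(np.uint8),cv2.MORPH_OPEN,np.ones((3,3)))
    n,l,st,_=cv2.connectedComponentsWithStats(mm);k=1+np.argmax(st[1:,4]);m=l==k
    q=P[m]; print(lo,m.sum(),cv2.minAreaRect((q[:,:2]*1000).astype(np.float32)),np.median(q[:,2]))
E
```

```text
time: 17.2
tool_pos: [0.4927, -0.2067, 0.2287]
ee_rot: [-3.141, 0.004, 3.071]
wrist_force: [-0.2, -1.0, -1.0]
width: 0.014
finger_force: 30.0
0.03 1626 ((553.3251342773438, 206.4218292236328), (285.68255615234375, 99.0421371459961), 84.40164184570312) 0.048133762142135494
0.003 2282 ((521.38916015625, 210.42672729492188), (286.3039855957031, 182.02342224121094), 83.94310760498047) 0.046290185148145424
0.03 2421 ((551.2862548828125, 207.24407958984375), (288.52783203125, 101.18225860595703), 84.34032440185547) 0.04864026642600794
0.003 5413 ((528.0853271484375, 208.8595733642578), (292.0445861816406, 201.81234741210938), 84.03803253173828) 0.010492124664846836
```

```bash
python3 -m handwheel '[[[0,0,0],[-0.17,0.945,0],1],[[0,0,0],[-0.17,0.945,0],1],[[0,0,0],[-0.17,0.945,0],1],[[0,0,0],[-0.17,0.945,0],1],[[0,0,0],[-0.17,0.945,0],1]]'
python3 -m handwheel '[[[0,0,0],[-0.17,0.945,0],1],[[0,0,0],[-0.17,0.945,0],1],[[0,0,0],[0,0,-0.7],1],[[0,0,0],[0,0,-0.8],1],[[0,0,0],[0,0,-0.7],1]]'
python3 -m handwheel '[[[0,0,0],[0,0,-0.4],1],[[0,0,0],[0,0,0],1],[[0,0,0],[0,0,0],1]]'
```

```text
time: 17.7
tool_pos: [0.4482, 0.0315, 0.2246]
ee_rot: [3.14, -0.002, 3.07]
wrist_force: [0.5, 1.0, -1.7]
width: 0.014
finger_force: 30.0
time: 18.2
tool_pos: [0.4312, 0.1249, 0.1132]
ee_rot: [3.141, -0.002, 3.073]
wrist_force: [-0.3, -0.8, -1.6]
width: 0.0136
finger_force: 30.0
time: 18.5
tool_pos: [0.4322, 0.124, 0.0952]
ee_rot: [3.141, -0.001, 3.071]
wrist_force: [0.7, -0.1, -0.3]
width: 0.0138
finger_force: 30.0
```

```bash
python3 -m handwheel '[[[0,0,0],[0,0,-0.19],1],[[0,0,0],[0,0,0],1],[[0,0,0],[0.2,-0.019,0],1],[[0,0,0],[0.25,-0.024,0],1],[[0,0,0],[0.25,-0.024,0],1]]'
python3 -m handwheel '[[[0,0,0],[0.25,-0.024,0],1],[[0,0,0],[0.25,-0.024,0],1],[[0,0,0],[0.25,-0.024,0],1]]'
python3 -m handwheel '[[[0,0,0],[0.25,-0.024,0],1],[[0,0,0],[0.2,-0.019,0],1],[[0,0,0],[0.1,-0.01,0],1],[[0,0,0],[0.04,0,0],1],[[0,0,0],[0,0,-0.03],1]]'
```

```text
time: 19.0
tool_pos: [0.4693, 0.1204, 0.0862]
ee_rot: [3.141, 0.002, 3.07]
wrist_force: [-0.0, -0.1, -2.1]
width: 0.0139
finger_force: 30.0
time: 19.3
tool_pos: [0.5063, 0.1167, 0.0853]
ee_rot: [3.142, -0.0, 3.07]
wrist_force: [-0.2, 0.3, -0.9]
width: 0.014
finger_force: 30.0
time: 19.8
tool_pos: [0.5347, 0.1143, 0.0841]
ee_rot: [3.141, 0.0, 3.071]
wrist_force: [0.5, 0.1, -1.2]
width: 0.014
finger_force: 30.0
```

```bash
python3 -m handwheel '[[[0,0,0],[0,0,0],0.7],[[0,0,0],[0,0,0],0.7],[[0,0,0],[0,0,0.3],0.6],[[0,0,0],[0,0,0.9],0.6],[[0,0,0],[0,0,0.9],0.6]]'
python3 -m handwheel '[[[0,0,0.08],[0.18,0.35,0],0.5],[[0,0,0.08],[0,0.5,0],0.5],[[0,0,0.08],[0,0.5,0],0.5],[[0,0,0.08],[0,0.5,0],0.5],[[0,0,0.08],[0,0,0],0.5]]'
python3 -m handwheel '[[[0,0,0],[0,0,0],0.5]]'
python3 - <<'E'
from h import *
P=cloud('side',snap('side')[1])
for n,c in(('red',(.552,.30)),('yel',(.544,.206)),('wash',(.535,.114))):print(n,wing(P,c,.068,.1))
o=robot.get_obs();print(o['tool_pos'],o['ee_rot'])
E
```

```text
time: 20.3
tool_pos: [0.5337, 0.1142, 0.1905]
ee_rot: [-3.141, -0.002, 3.071]
wrist_force: [0.9, 0.8, 0.9]
width: 0.0375
finger_force: 0.0
time: 20.8
tool_pos: [0.5433, 0.2096, 0.1907]
ee_rot: [3.141, 0.003, -2.576]
wrist_force: [0.0, -0.3, 0.1]
width: 0.047
finger_force: 0.0
time: 20.9
tool_pos: [0.5436, 0.2076, 0.1905]
ee_rot: [-3.141, 0.002, -2.583]
wrist_force: [-0.3, -0.9, 0.4]
width: 0.0472
finger_force: 0.0
red (168, [551.6, 302.3], [42.5, 15.8], 'rect', 32.5, 'pca', np.float64(31.7), 'mean', [550.3, 304.6])
yel (148, [543.6, 207.5], [44.7, 16.9], 'rect', 34.2, 'pca', np.float64(33.5), 'mean', [542.7, 210.5])
wash (133, [532.5, 115.0], [17.7, 45.8], 'rect', -5.3, 'pca', np.float64(-3.0), 'mean', [532.4, 119.1])
[0.54363314 0.20705722 0.19033854] [-3.14108943e+00  1.48944579e-03 -2.58613254e+00]
```

```bash
python3 -m handwheel '[[[0,0,0],[0,-0.01,-0.7],0.5],[[0,0,0],[0,0,-0.8],0.5],[[0,0,0],[0,0,-0.5],0.5],[[0,0,0],[0,0,-0.2],0.5],[[0,0,0],[0,0,0],0.7]]'
python3 -m handwheel '[[[0,0,0],[0,0,0],1],[[0,0,0],[0,0,0],1],[[0,0,0],[0,0,0],1],[[0,0,0],[0,0,0],1]]'
```

```text
time: 21.45
tool_pos: [0.5428, 0.2055, 0.078]
ee_rot: [3.141, -0.003, -2.586]
wrist_force: [0.1, 0.3, -0.1]
width: 0.042
finger_force: 0.0
time: 21.85
tool_pos: [0.5444, 0.2064, 0.0806]
ee_rot: [-3.141, 0.003, -2.585]
wrist_force: [0.1, -1.2, 3.5]
width: 0.0136
finger_force: 30.0
```

```bash
python3 -m handwheel '[[[0,0,0],[0,0,0.03],1],[[0,0,0],[-0.15,0.014,0],1],[[0,0,0],[-0.25,0.024,0],1],[[0,0,0],[-0.25,0.024,0],1],[[0,0,0],[-0.25,0.024,0],1]]'
python3 -m handwheel '[[[0,0,0],[-0.25,0.024,0],1],[[0,0,0],[-0.25,0.024,0],1],[[0,0,0],[-0.25,0.024,0],1],[[0,0,0],[-0.25,0.024,0],1],[[0,0,0],[-0.1,0.01,0],1]]'
python3 -m handwheel '[[[0,0,0],[0,0,0.5],1],[[0,0,0],[0,0,0.8],1],[[0,0,-0.08],[0,0,0.9],1],[[0,0,-0.08],[0,0,0.6],1],[[0,0,-0.08],[0,0,0],1]]'
python3 -m handwheel '[[[0,0,-0.08],[0,0,0],1],[[0,0,-0.08],[0,0,0],1],[[0,0,0],[0,0,0],1]]'
```

```text
time: 22.35
tool_pos: [0.4973, 0.2107, 0.0806]
ee_rot: [3.142, 0.0, -2.584]
wrist_force: [0.7, 0.5, 1.4]
width: 0.0136
finger_force: 30.0
time: 22.85
tool_pos: [0.4422, 0.216, 0.0806]
ee_rot: [3.141, -0.0, -2.584]
wrist_force: [1.1, 0.5, -1.0]
width: 0.0139
finger_force: 30.0
time: 23.35
tool_pos: [0.4453, 0.2166, 0.226]
ee_rot: [3.14, 0.009, -2.966]
wrist_force: [-0.3, 0.1, -1.8]
width: 0.014
finger_force: 30.0
time: 23.65
tool_pos: [0.4428, 0.2157, 0.2197]
ee_rot: [-3.141, -0.002, 3.071]
wrist_force: [0.9, -0.0, -1.2]
width: 0.0139
finger_force: 30.0
```

```bash
python3 -m handwheel '[[[0,0,0],[0.11,-0.941,0],1],[[0,0,0],[0.11,-0.941,0],1],[[0,0,0],[0.11,-0.941,0],1],[[0,0,0],[0.11,-0.941,0],1],[[0,0,0],[0.11,-0.941,0],1]]'
python3 -m handwheel '[[[0,0,0],[0.11,-0.941,0],1],[[0,0,0],[0.11,-0.941,0],1],[[0,0,0],[0.11,-0.941,0],1],[[0,0,0],[0.11,-0.941,0],1],[[0,0,0],[0,0,0],1]]'
python3 -m handwheel '[[[0,0,0],[0,0,0],1],[[0,0,0],[0,0,0],1]]'
```

```text
time: 24.15
tool_pos: [0.4705, -0.021, 0.2201]
ee_rot: [3.141, -0.001, 3.074]
wrist_force: [0.3, 0.2, -1.2]
width: 0.0137
finger_force: 30.0
time: 24.65
tool_pos: [0.4923, -0.2127, 0.2189]
ee_rot: [-3.14, -0.003, 3.066]
wrist_force: [-0.9, 0.4, -1.0]
width: 0.0142
finger_force: 30.0
time: 24.85
tool_pos: [0.4928, -0.2065, 0.2201]
ee_rot: [3.14, -0.001, 3.073]
wrist_force: [0.2, -0.3, -1.8]
width: 0.0135
finger_force: 30.0
```

```bash
python3 -m handwheel '[[[0,0,0],[0,0,-0.6],1],[[0,0,0],[0,0,-0.7],1],[[0,0,0],[0,0,-0.4],1],[[0,0,0],[0,0,-0.2],1],[[0,0,0],[0,0,0],1]]'
python3 -m handwheel '[[[0,0,0],[0,0,-0.1],1],[[0,0,0],[0,0,-0.1],1],[[0,0,0],[0,0,-0.1],1],[[0,0,0],[0,0,-0.1],1],[[0,0,0],[0,0,0],1]]'
python3 -m handwheel '[[[0,0,0],[0,0,-0.1],1],[[0,0,0],[0,0,-0.1],1],[[0,0,0],[0,0,-0.1],1],[[0,0,0],[0,0,0],1]]'
```

```text
time: 25.35
tool_pos: [0.4924, -0.2059, 0.1242]
ee_rot: [3.14, -0.003, 3.073]
wrist_force: [0.1, 0.2, -0.6]
width: 0.0143
finger_force: 30.0
time: 25.85
tool_pos: [0.4926, -0.2075, 0.1047]
ee_rot: [3.141, -0.001, 3.07]
wrist_force: [-0.4, 0.5, -1.4]
width: 0.0138
finger_force: 30.0
time: 26.25
tool_pos: [0.4929, -0.208, 0.0896]
ee_rot: [-3.141, -0.001, 3.07]
wrist_force: [-0.4, -2.4, -2.6]
width: 0.0139
finger_force: 30.0
```

```bash
python3 -m handwheel '[[[0,0,0],[0,0,-0.05],1],[[0,0,0],[0,0,0],1],[[0,0,0],[0,0,0],0.7],[[0,0,0],[0,0,0],0.7],[[0,0,0],[0,0,0.3],0.6]]'
python3 -m handwheel '[[[0,0,0],[0,0,0.9],0.6],[[0,0,0],[0,0,0.9],0.6],[[0,0,0],[-0.4,0.5,0],0.6],[[0,0,0],[-0.6,0.7,0],0.6],[[0,0,0],[-0.3,0.9,0],0.6]]'
python3 -m handwheel '[[[0,0,0],[0,0.95,0],0.6],[[0,0,0],[0,0.95,0],0.6],[[0,0,0],[0,0.95,0],0.6]]'
python3 - <<'E'
from h import *
P=cloud('side',snap('side')[1])
for n,c in(('blue',(.4852,-.11)),('yel',(.4925,-.2078))):
    print(n,wing(P,c,.07,.13),np.percentile(P[...,2][(np.hypot(P[...,0]-c[0],P[...,1]-c[1])<.02)&(P[...,2]<.13)],[50,90,97]))
for n,c in(('red',(.552,.30)),('wash',(.535,.114))):print(n,wing(P,c,.068,.1))
o=robot.get_obs();print(o['tool_pos'],o['ee_rot'])
E
```

```text
time: 26.75
tool_pos: [0.4918, -0.2064, 0.1009]
ee_rot: [3.139, -0.004, 3.071]
wrist_force: [-0.3, 0.5, 0.7]
width: 0.0328
finger_force: 0.0
time: 27.25
tool_pos: [0.4269, -0.1021, 0.1934]
ee_rot: [3.141, 0.001, 3.068]
wrist_force: [0.9, 0.7, 0.2]
width: 0.0377
finger_force: 0.0
time: 27.55
tool_pos: [0.4276, 0.0418, 0.1934]
ee_rot: [3.141, 0.001, 3.07]
wrist_force: [0.8, 0.1, -0.0]
width: 0.0377
finger_force: 0.0
blue (39, [483.3, -108.8], [13.2, 42.6], 'rect', -86.9, 'pca', np.float64(-84.1), 'mean', [482.7, -107.2]) [0.09483808 0.09686041 0.09736348]
yel 1 [0.06288731 0.06926208 0.06995488]
red (168, [552.1, 300.9], [42.6, 17.3], 'rect', 30.2, 'pca', np.float64(30.9), 'mean', [550.2, 304.5])
wash (128, [532.3, 115.2], [18.7, 43.4], 'rect', -8.7, 'pca', np.float64(-3.6), 'mean', [532.1, 118.9])
[0.4270311  0.04895466 0.19339883] [3.13376652e+00 3.23465314e-04 3.07847028e+00]
```

Run:
```python
from h import *
I,d=snap('top');P=cloud('top',d)
print(wing(P,(.4925,-.2078),.075,.13));print(plate(I,'red',(.5,-.3055)))
S,_=snap('side')
a=cv2.resize(I[150:240,240:375],(400,267),interpolation=cv2.INTER_CUBIC);b=cv2.resize(S[60:230,200:370],(400,400))
cv2.imwrite('pics/c4.png',np.vstack([a,b])[:600,:,::-1])
```

```text
(51, [492.1, -205.0], [12.2, 41.7], 'rect', -2.0, 'pca', np.float64(-2.9), 'mean', [492.4, -204.5])
(np.int64(240), array([ 0.4993, -0.3056]), array([ 0.4998, -0.3059]), array([18.8, 19.6]))
```

View pics/c4.png

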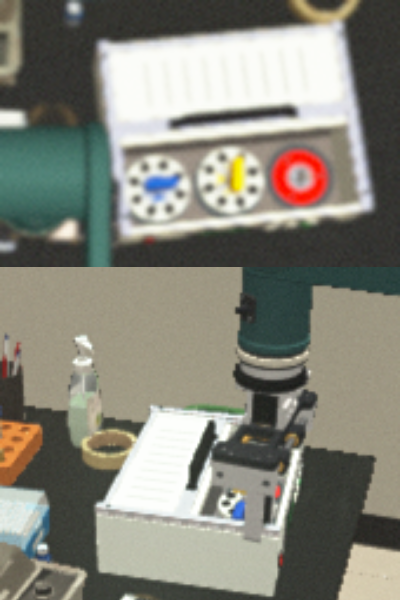

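```bash
python3 -m handwheel '[[[0,0,0.065],[0.41,0.838,0],0.5],[[0,0,0.065],[0.41,0.838,0],0.5],[[0,0,0.065],[0.41,0.838,0],0.5],[[0,0,0.065],[0.41,0.838,0],0.5],[[0,0,0.065],[0.41,0.838,0],0.5]]'
python3 -m handwheel '[[[0,0,0.065],[0.41,0.838,0],0.5],[[0,0,0],[0,0,0],0.5],[[0,0,0],[0,0,0],0.5]]'
python3 - <<'E'
from h import *
P=cloud('side',snap('side')[1])
for n,c in(('yel',(.4925,-.2078)),('blue',(.4852,-.11))):
    print(n,wing(P,c,.075,.13),np.percentile(P[...,2][(np.hypot(P[...,0]-c[0],P[...,1]-c[1])<.02)&(P[...,2]<.13)],[50,90,97]))
for n,c in(('red',(.552,.30)),('wash',(.535,.114))):print(n,wing(P,c,.068,.1))
o=robot.get_obs();print(o['tool_pos'],o['ee_rot'])
E
```

```text
time: 28.2
tool_pos: [0.5321, 0.2493, 0.1928]
ee_rot: [-3.141, -0.0, -2.7]
wrist_force: [0.4, 0.0, 0.6]
width: 0.0471
finger_force: 0.0
time: 28.5
tool_pos: [0.5517, 0.2902, 0.1916]
ee_rot: [-3.141, -0.003, -2.601]
wrist_force: [-0.4, -0.2, 0.2]
width: 0.0469
finger_force: 0.0
yel (94, [492.3, -204.4], [16.3, 42.0], 'rect', -6.1, 'pca', np.float64(-3.3), 'mean', [491.8, -202.6]) [0.07601098 0.09518271 0.09642313]
blue (39, [483.3, -112.1], [13.4, 47.1], 'rect', -86.0, 'pca', np.float64(-84.2), 'mean', [482.6, -107.1]) [0.09477291 0.09673318 0.09828521]
red (168, [551.6, 302.7], [42.3, 18.4], 'rect', 35.9, 'pca', np.float64(31.2), 'mean', [550.4, 304.4])
wash (130, [532.7, 115.5], [17.7, 43.3], 'rect', -4.6, 'pca', np.float64(-0.5), 'mean', [532.0, 119.0])
[0.55146287 0.28958613 0.19241668] [-3.14118352e+00 -1.64166002e-03 -2.60231448e+00]
```

```bash
python3 -m handwheel '[[[0,0,0],[0.01,0.22,-0.5],0.5],[[0,0,0],[0,0,-0.8],0.5],[[0,0,0],[0,0,-0.6],0.5],[[0,0,0],[0,0,-0.34],0.5],[[0,0,0],[0,0,0],0.6]]'
python3 -m handwheel '[[[0,0,0],[0,0,0],0.8],[[0,0,0],[0,0,0],1],[[0,0,0],[0,0,0],1],[[0,0,0],[0,0,0],1],[[0,0,0],[0,0,0],1]]'
```

```text
time: 29.05
tool_pos: [0.5496, 0.2991, 0.0782]
ee_rot: [3.141, -0.006, -2.603]
wrist_force: [-0.3, -0.0, 0.5]
width: 0.0419
finger_force: 0.0
time: 29.55
tool_pos: [0.5524, 0.3024, 0.0827]
ee_rot: [-3.141, 0.003, -2.6]
wrist_force: [-0.5, -1.5, 4.4]
width: 0.0138
finger_force: 30.0
```

```bash
python3 -m handwheel '[[[0,0,0],[0,0,0.03],1],[[0,0,0],[-0.15,0.014,0],1],[[0,0,0],[-0.25,0.024,0],1],[[0,0,0],[-0.25,0.024,0],1],[[0,0,0],[-0.25,0.024,0],1]]'
python3 -m handwheel '[[[0,0,0],[-0.25,0.024,0],1],[[0,0,0],[-0.25,0.024,0],1],[[0,0,0],[-0.25,0.024,0],1],[[0,0,0],[-0.25,0.024,0],1],[[0,0,0],[-0.1,0.01,0],1]]'
python3 -m handwheel '[[[0,0,0],[0,0,0.5],1],[[0,0,0],[0,0,0.8],1],[[0,0,-0.08],[0,0,0.9],1],[[0,0,-0.08],[0,0,0.6],1],[[0,0,-0.04],[0,0,0],1]]'
python3 -m handwheel '[[[0,0,0],[0,0,0],1],[[0,0,0],[0,0,0],1]]'
```

```text
time: 30.05
tool_pos: [0.5055, 0.3068, 0.0828]
ee_rot: [3.142, 0.001, -2.6]
wrist_force: [2.7, -0.1, 2.5]
width: 0.0139
finger_force: 30.0
time: 30.55
tool_pos: [0.4504, 0.3121, 0.0828]
ee_rot: [3.142, 0.0, -2.599]
wrist_force: [2.7, 0.3, 3.0]
width: 0.0139
finger_force: 30.0
time: 31.05
tool_pos: [0.4522, 0.3129, 0.2273]
ee_rot: [3.139, 0.006, -2.917]
wrist_force: [0.5, -0.2, -1.2]
width: 0.0138
finger_force: 30.0
time: 31.25
tool_pos: [0.4502, 0.3114, 0.2203]
ee_rot: [-3.141, -0.005, -2.913]
wrist_force: [-1.1, -0.9, -0.9]
width: 0.0137
finger_force: 30.0
```

```bash
python3 -m handwheel '[[[0,0,0],[0.076,-0.95,0],1],[[0,0,0],[0.076,-0.95,0],1],[[0,0,0],[0.076,-0.95,0],1],[[0,0,0],[0.076,-0.95,0],1],[[0,0,0],[0.076,-0.95,0],1]]'
python3 -m handwheel '[[[0,0,0],[0.076,-0.95,0],1],[[0,0,0],[0.076,-0.95,0],1],[[0,0,0],[0.076,-0.95,0],1],[[0,0,0],[0.076,-0.95,0],1],[[0,0,0],[0.076,-0.95,0],1]]'
python3 -m handwheel '[[[0,0,0],[0.076,-0.95,0],1],[[0,0,0],[0.076,-0.95,0],1],[[0,0,0],[0.076,-0.93,0],1],[[0,0,0],[0,0,0],1],[[0,0,0],[0,0,0],1]]'
python3 -m handwheel '[[[0,0,0],[0,0,0],1],[[0,0,0],[0,0,0],1]]'
```

```text
time: 31.75
tool_pos: [0.4691, 0.0728, 0.2204]
ee_rot: [3.14, -0.004, -2.912]
wrist_force: [0.7, 0.7, -1.2]
width: 0.0141
finger_force: 30.0
time: 32.25
tool_pos: [0.4883, -0.1644, 0.2203]
ee_rot: [3.138, -0.003, -2.913]
wrist_force: [0.2, 1.1, -0.6]
width: 0.0133
finger_force: 30.0
time: 32.75
tool_pos: [0.5, -0.3047, 0.2198]
ee_rot: [3.137, -0.003, -2.915]
wrist_force: [0.2, 0.5, -1.5]
width: 0.014
finger_force: 30.0
time: 32.95
tool_pos: [0.501, -0.303, 0.2223]
ee_rot: [3.141, -0.0, -2.912]
wrist_force: [0.7, 0.3, -2.0]
width: 0.0137
finger_force: 30.0
```

```bash
python3 -m handwheel '[[[0,0,0],[-0.01,-0.04,-0.6],1],[[0,0,0],[0,0,-0.7],1],[[0,0,0],[0,0,-0.4],1],[[0,0,0],[0,0,-0.2],1],[[0,0,0],[0,0,0],1]]'
python3 -m handwheel '[[[0,0,0],[0,0,-0.1],1],[[0,0,0],[0,0,-0.1],1],[[0,0,0],[0,0,-0.1],1],[[0,0,0],[0,0,-0.1],1],[[0,0,0],[0,0,0],1]]'
python3 -m handwheel '[[[0,0,0],[0,0,-0.1],1],[[0,0,0],[0,0,-0.08],1]]'
```

```text
time: 33.45
tool_pos: [0.4999, -0.3051, 0.1262]
ee_rot: [3.139, -0.002, -2.913]
wrist_force: [-0.4, -0.6, -1.8]
width: 0.014
finger_force: 30.0
time: 33.95
tool_pos: [0.5, -0.3064, 0.1066]
ee_rot: [3.14, -0.001, -2.914]
wrist_force: [0.0, 0.7, -2.0]
width: 0.0137
finger_force: 30.0
time: 34.15
tool_pos: [0.5009, -0.307, 0.1001]
ee_rot: [-3.14, 0.001, -2.914]
wrist_force: [-4.3, 2.8, 16.2]
width: 0.0138
finger_force: 30.0
```

Standing on the keys; sweep while checking torque each call.

```bash
T='python3 -c "from bench import robot;print(robot.get_obs()[\"wrist_torque\"][2])"'
python3 -m handwheel '[[[0,0,-0.05],[0,0,-0.02],1],[[0,0,-0.05],[0,0,0],1],[[0,0,-0.05],[0,0,0],1],[[0,0,-0.05],[0,0,0],1]]'; eval $T
python3 -m handwheel '[[[0,0,-0.05],[0,0,0],1],[[0,0,-0.05],[0,0,0],1],[[0,0,-0.05],[0,0,0],1],[[0,0,-0.05],[0,0,0],1]]'; eval $T
```

```text
time: 34.55
tool_pos: [0.5006, -0.307, 0.0979]
ee_rot: [-3.141, 0.001, 3.051]
wrist_force: [-0.8, 0.1, -2.6]
width: 0.0134
finger_force: 30.0
0.0013934719872887606
time: 34.95
tool_pos: [0.5006, -0.307, 0.0975]
ee_rot: [-3.141, 0.001, 2.74]
wrist_force: [0.2, -0.7, -0.5]
width: 0.0153
finger_force: 32.8
0.8735590142604651
```

```bash
T='python3 -c "from bench import robot;print(robot.get_obs()[\"wrist_torque\"][2])"'
python3 -m handwheel '[[[0,0,0.06],[0,0,0],1],[[0,0,0.06],[0,0,0],1],[[0,0,0.05],[0,0,0],1],[[0,0,0],[0,0,0],1]]'; eval $T
python3 -m handwheel '[[[0,0,0.03],[0,0,0],1],[[0,0,0],[0,0,-0.08],1],[[0,0,0],[0,0,0],1]]'; eval $T
```

```text
time: 35.35
tool_pos: [0.5004, -0.3067, 0.0973]
ee_rot: [3.141, -0.0, 3.007]
wrist_force: [-0.1, -0.2, -2.1]
width: 0.0139
finger_force: 29.9
0.020008121874661906
time: 35.65
tool_pos: [0.5001, -0.3063, 0.0926]
ee_rot: [3.141, -0.001, 3.053]
wrist_force: [-0.2, 0.7, -2.0]
width: 0.0138
finger_force: 29.9
0.005529507155911542
```

```bash
python3 -m handwheel '[[[0,0,0],[0,0,-0.08],1],[[0,0,0],[0,0,-0.03],1],[[0,0,0],[0,0,0],1]]'
python3 -m handwheel '[[[0,0,0],[0,0,0.04],0.7],[[0,0,0],[0,0,0],0.7],[[0,0,0],[0,0,0.4],0.65],[[0,0,0],[0,0,0.8],0.6],[[0,0,0],[0,0,0.8],0.6]]'
python3 -m handwheel '[[[0,0,-0.09],[-0.5,0.5,0],0.6],[[0,0,-0.09],[-0.6,0.6,0],0.6],[[0,0,-0.09],[-0.6,0.6,0],0.6],[[0,0,-0.09],[-0.6,0.6,0],0.6],[[0,0,-0.09],[0,0.9,0],0.6]]'
python3 -m handwheel '[[[0,0,-0.09],[0,0.9,0],0.6],[[0,0,-0.09],[0,0.9,0],0.6],[[0,0,-0.09],[0,0,0],0.6],[[0,0,-0.09],[0,0,0],0.6],[[0,0,-0.09],[0,0,0],0.6]]'
python3 - <<'E'
from h import *
I,d=snap('top');P=cloud('top',d);S,ds=snap('side');Q=cloud('side',ds)
for n,c in(('blue',(.4852,-.11)),('yel',(.4925,-.2078)),('red',(.4998,-.3055)),('wash',(.535,.1143))):
  for P_ in(P,Q):
    m=(np.hypot(P_[...,0]-c[0],P_[...,1]-c[1])<.02)&(P_[...,2]<.13)
    print(n,wing(P_,c,.07,.13),np.percentile(P_[...,2][m],[50,90,97]).round(4) if m.any() else 0)
m=(P[...,0]>.52)&(P[...,0]<.6)&(P[...,1]>-.31)&(P[...,1]<-.11)&(P[...,2]>.118)&(P[...,2]<.145)
print(cv2.minAreaRect((P[m][:,:2]*1000).astype(np.float32)))
o=robot.get_obs();print(o['tool_pos'],o['ee_rot'])
cv2.imwrite('pics/c5.png',np.vstack([cv2.resize(I[150:240,160:375],(516,216),interpolation=cv2.INTER_CUBIC),cv2.resize(S,(516,380))])[:,:,::-1])
E
```

```text
time: 35.95
tool_pos: [0.5007, -0.3068, 0.0907]
ee_rot: [-3.141, 0.001, 3.054]
wrist_force: [-3.2, 1.5, 8.7]
width: 0.0136
finger_force: 30.0
time: 36.45
tool_pos: [0.4999, -0.3062, 0.1895]
ee_rot: [3.14, -0.003, 3.054]
wrist_force: [1.1, -1.0, 0.8]
width: 0.0376
finger_force: 0.0
time: 36.95
tool_pos: [0.3831, -0.149, 0.1896]
ee_rot: [-3.141, 0.0, 2.346]
wrist_force: [0.5, 1.3, -0.2]
width: 0.0378
finger_force: 0.0
time: 37.45
tool_pos: [0.3861, -0.0678, 0.1899]
ee_rot: [3.141, 0.0, 1.674]
wrist_force: [0.5, 1.1, 0.2]
width: 0.0372
finger_force: 0.0
blue 0 0
blue (39, [483.2, -108.7], [13.1, 45.2], 'rect', -87.9, 'pca', np.float64(-84.8), 'mean', [482.7, -107.4]) [0.0948 0.0974 0.0982]
yel (49, [493.1, -205.0], [12.7, 38.6], 'rect', -1.8, 'pca', np.float64(-5.0), 'mean', [495.1, -204.0]) [0.0902 0.097  0.0983]
yel (111, [492.8, -203.5], [15.2, 43.5], 'rect', -4.3, 'pca', np.float64(-5.0), 'mean', [491.8, -202.9]) [0.0752 0.095  0.097 ]
red (68, [499.4, -305.2], [14.1, 44.1], 'rect', -6.4, 'pca', np.float64(-4.1), 'mean', [498.3, -304.1]) [0.0775 0.0964 0.0979]
red (101, [498.8, -303.6], [19.4, 45.1], 'rect', -3.5, 'pca', np.float64(-4.9), 'mean', [497.6, -301.2]) [0.0749 0.0953 0.0969]
wash (46, [533.5, 116.4], [13.2, 41.1], 'rect', -8.0, 'pca', np.float64(-6.4), 'mean', [533.8, 116.2]) [0.0543 0.0888 0.0894]
wash (120, [533.0, 117.2], [15.7, 43.7], 'rect', -1.5, 'pca', np.float64(-2.4), 'mean', [532.0, 119.0]) [0.0695 0.0879 0.0891]
((561.4614868164062, -201.20619201660156), (12.981417655944824, 139.3808135986328), 4.2796759605407715)
[ 0.38607741 -0.06819516  0.18987346] [3.14140767e+00 5.66915037e-05 1.67896710e+00]
```

View pics/c5.png

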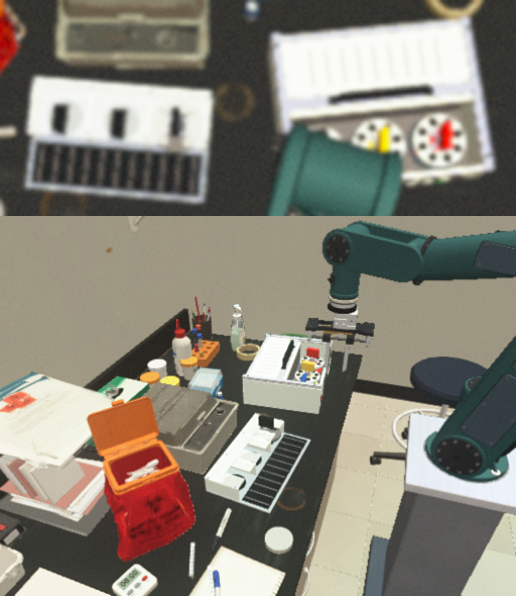

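```bash
python3 -m handwheel '[[[0,0,-0.02],[0.7,-0.53,0.1],0.5],[[0,0,0],[0.7,-0.53,0],0.5],[[0,0,0],[0.7,-0.53,0],0.5],[[0,0,0],[0.7,-0.53,0],0.5],[[0,0,0],[0.7,-0.53,0],0.5]]'
python3 -m handwheel '[[[0,0,0],[0,0,0],0.5],[[0,0,0],[0,0,0],0.5],[[0,0,0],[0,0,0],0.5]]'
```

```text
time: 38.05
tool_pos: [0.5623, -0.2022, 0.1945]
ee_rot: [-3.141, -0.0, 1.65]
wrist_force: [0.6, -0.8, -0.8]
width: 0.047
finger_force: 0.0
time: 38.35
tool_pos: [0.5604, -0.2004, 0.1952]
ee_rot: [-3.141, -0.0, 1.648]
wrist_force: [0.8, -0.2, 0.7]
width: 0.0473
finger_force: 0.0
```

Down 60 mm and grip, then slide shut.

```bash
python3 -m handwheel '[[[0,0,0],[0,0,-0.4],0.5],[[0,0,0],[0,0,-0.5],0.5],[[0,0,0],[0,0,-0.3],0.5],[[0,0,0],[0,0,0],0.5],[[0,0,0],[0,0,0],0.8]]'
python3 -m handwheel '[[[0,0,0],[0,0,0],1],[[0,0,0],[0,0,0],1],[[0,0,0],[0,0,0],1],[[0,0,0],[0,0,0],1]]'
python3 -m handwheel '[[[0,0,0],[-0.1,-0.0075,0],1],[[0,0,0],[-0.25,-0.019,0],1],[[0,0,0],[-0.3,-0.0225,0],1],[[0,0,0],[-0.3,-0.0225,0],1],[[0,0,0],[-0.3,-0.0225,0],1]]'
python3 -m handwheel '[[[0,0,0],[-0.3,-0.0225,0],1],[[0,0,0],[-0.3,-0.0225,0],1],[[0,0,0],[-0.2,-0.015,0],1],[[0,0,0],[-0.15,-0.01,0],1],[[0,0,0],[-0.1,-0.0075,0],1]]'
```

```text
time: 38.85
tool_pos: [0.5609, -0.2006, 0.136]
ee_rot: [3.141, 0.0, 1.648]
wrist_force: [0.0, -0.2, 0.2]
width: 0.0423
finger_force: 0.0
time: 39.25
tool_pos: [0.5614, -0.2011, 0.1357]
ee_rot: [3.141, 0.001, 1.647]
wrist_force: [0.6, 0.8, 1.4]
width: 0.0115
finger_force: 30.0
time: 39.75
tool_pos: [0.4978, -0.2059, 0.1357]
ee_rot: [3.14, 0.001, 1.647]
wrist_force: [2.0, -0.5, 2.2]
width: 0.0117
finger_force: 30.0
time: 40.25
tool_pos: [0.4457, -0.2099, 0.1357]
ee_rot: [3.14, 0.001, 1.647]
wrist_force: [2.2, -2.1, 1.8]
width: 0.0119
finger_force: 30.0
```

```bash
python3 -m handwheel '[[[0,0,0],[-0.06,-0.004,0],1],[[0,0,0],[-0.04,-0.003,0],1],[[0,0,0],[0,0,0],1]]'
python3 -c "from bench import robot;o=robot.get_obs();print(o['tool_pos'],o['wrist_force'])"
```

```text
time: 40.55
tool_pos: [0.4437, -0.2101, 0.1356]
ee_rot: [3.135, 0.001, 1.648]
wrist_force: [8.6, -1.0, 0.4]
width: 0.0116
finger_force: 30.0
[ 0.44368154 -0.21007629  0.13564469] [ 8.57115582 -1.02057521  0.40204186]
```

```bash
python3 -m handwheel '[[[0,0,0],[0.01,0,0],0.7],[[0,0,0],[0,0,0],0.6],[[0,0,0],[0,0,0],0.6],[[0,0,0],[0,0,0.5],0.6],[[0,0,0],[0,0,0.9],0.6]]'
python3 -m handwheel '[[[0,0,0],[0,0,0.6],0.6],[[0,0,0],[-0.3,0.8,0],0.6],[[0,0,0],[-0.3,0.9,0],0.6],[[0,0,0],[0,0.95,0],0.6],[[0,0,0],[0,0.95,0],0.6]]'
python3 -m handwheel '[[[0,0,0],[0,0.95,0],0.6],[[0,0,0],[0,0,0],0.6],[[0,0,0],[0,0,0],0.6],[[0,0,0],[0,0,0],0.6]]'
python3 - <<'E'
from h import *
I,d=snap('top');P=cloud('top',d)
m=(P[...,0]>.4)&(P[...,0]<.6)&(P[...,1]>-.31)&(P[...,1]<-.11)&(P[...,2]>.118)&(P[...,2]<.145)
print(cv2.minAreaRect((P[m][:,:2]*1000).astype(np.float32)))
Q=cloud('side',snap('side')[1])
print('wash',wing(P,(.535,.1143),.068,.1),wing(Q,(.535,.1143),.068,.1))
cv2.imwrite('pics/c6.png',cv2.resize(I[150:240,160:375],None,fx=3.7,fy=3.7,interpolation=cv2.INTER_CUBIC)[:,:,::-1])
E
```

```text
time: 41.05
tool_pos: [0.439, -0.2082, 0.2011]
ee_rot: [-3.132, -0.007, 1.647]
wrist_force: [0.6, -0.5, 0.4]
width: 0.0376
finger_force: 0.0
time: 41.55
tool_pos: [0.4104, -0.0284, 0.2348]
ee_rot: [-3.141, -0.0, 1.646]
wrist_force: [0.9, 0.9, -0.1]
width: 0.0378
finger_force: 0.0
time: 41.95
tool_pos: [0.4114, 0.0168, 0.2347]
ee_rot: [-3.141, 0.001, 1.646]
wrist_force: [0.3, 0.2, -1.1]
width: 0.0375
finger_force: 0.0
((443.3389587402344, -211.63502502441406), (12.247509002685547, 142.23556518554688), 4.280298233032227)
wash (47, [533.7, 116.6], [13.1, 42.8], 'rect', -7.8, 'pca', np.float64(-5.4), 'mean', [532.9, 116.3]) (132, [533.0, 115.6], [17.5, 43.3], 'rect', -3.2, 'pca', np.float64(-1.6), 'mean', [531.8, 119.0])
```

View pics/c6.png

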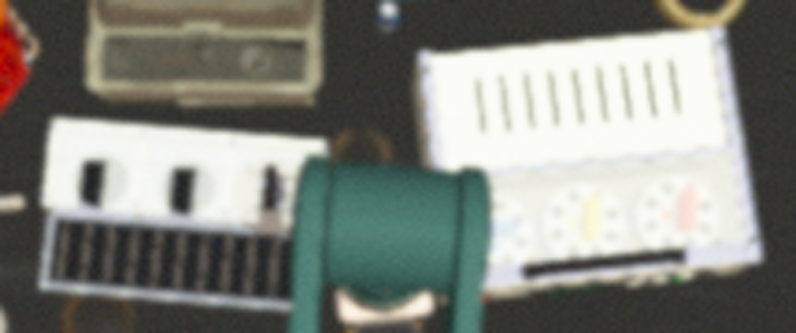

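The picture shows the guard bar at about (605, 262) at the front stop, the rotors under the window, and the wash rotor parked at about (270, 185).

```bash
python3 -c "
from bench import robot;print(robot.close_job())"
```

```text
the job is handed in; nothing more can be done
None
```

The job is handed in: the camera and force readings show the red, yellow and blue rotors home on their spindles, the wash rotor parked in the dock's right-hand bay, and the guard shut against its front stop. The hand-in call returned no verdict.

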